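Change over the drain manifold

TASK

Change the pipe manifold over: of the two large slide gates, push the one standing open fully shut by its upturned lip, and only after that push the other one fully open by its lip. Just push with the fingertips, without pinching the lips or ramming the stops; leave the small bypass gate as it is set and the loose fittings and cans where they are.

Things in the scene. Friction and masses are not known exactly. Their poses are not given: they have to be found in the camera images.
- valve_1: Large slide-gate valve, fixed to the manifold: grey housing 110 x 110 mm in plan, top 117 mm above the bench, with an open pipe collar (72 mm across) on it up to 147 mm. Origin on the bench under the bore's centre; +x points from the valve's front (where the blade comes out) to its back, z up. This is the one that stands open at the start.
- blade_1 (a joint): Travel of the steel blade of valve_1 in m: 0 = fully shut (bore covered), 0.065 = fully open, with a stop at both ends. The blade slides level towards the valve's front (its -x) as the value grows. It is stiff (about 3 N of friction) and stays where it is left. It starts between 0.045 and 0.065.
- lip_1 (a point): Centre of the upturned steel lip on the front end of the blade of valve_1: upright plate 80 mm wide (y), 6 thick (x), 45 high, from 100 to 145 mm above the bench. Behind it (+x) the flat blade, top at 103 mm, runs into the housing; the clear gap from lip to housing is 60 mm when shut, more when open. Axes as the valve's: push along +x to shut, -x to open.
- valve_2: Large slide-gate valve, fixed to the manifold: grey housing 110 x 110 mm in plan, top 117 mm above the bench, with an open pipe collar (72 mm across) on it up to 147 mm. Origin on the bench under the bore's centre; +x points from the valve's front (where the blade comes out) to its back, z up. This is the one that is shut at the start.
- blade_2 (a joint): Travel of the steel blade of valve_2 in m: 0 = fully shut (bore covered), 0.065 = fully open, with a stop at both ends. The blade slides level towards the valve's front (its -x) as the value grows. It is stiff (about 3 N of friction) and stays where it is left. It starts between 0 and 0.004.
- lip_2 (a point): Centre of the upturned steel lip on the front end of the blade of valve_2: upright plate 80 mm wide (y), 6 thick (x), 45 high, from 100 to 145 mm above the bench. Behind it (+x) the flat blade, top at 103 mm, runs into the housing; the clear gap from lip to housing is 60 mm when shut, more when open. Axes as the valve's: push along +x to shut, -x to open.
- blade_3 (a joint): Travel of the steel blade of the small bypass valve (housing only 64 x 64 mm, collar 36 mm across) in m: 0 = fully shut (bore covered), 0.065 = fully open, with a stop at both ends. The blade slides level towards the valve's front (its -x) as the value grows. It is stiff (about 3 N of friction) and stays where it is left. It starts partly open, between 0.02 and 0.04, and is to be left there.
- lip_3 (a point): Centre of the upturned steel lip on the front end of the blade of the small bypass valve: upright plate 44 mm wide (y), 6 thick (x), 45 high, from 100 to 145 mm above the bench. Behind it (+x) the flat blade, top at 103 mm, runs into the housing; the clear gap from lip to housing is 60 mm when shut, more when open. Axes as the valve's: push along +x to shut, -x to open.
- primer: Bystander: slim metal can, 40 mm diameter, 105 mm high, standing between two valves' blades. Origin at the centre of its underside.
- coupling: Bystander: grey pipe coupling (open tube) 60 mm diameter, 65 mm high, standing on end between two valves' blades. Origin at the centre of its underside.
- tee: Bystander: grey pipe tee lying on the bench, 100 mm long, 48 mm high. Origin under its junction.
- cover: Bystander: round green cover, 150 mm diameter, 26 mm high. Origin at the centre of its underside.
- spool: Bystander: orange spool, 68 mm diameter, 61 mm high. Origin at the centre of its underside.
- driver: Bystander: screwdriver lying on the bench near the robot. Origin at its underside.
- cement: Bystander: metal can, 64 mm diameter, 100 mm high. Origin at the centre of its underside.

How it is judged:
On the way, in this order (a step that is already met when the one before it is completed fails the run):
1. the gate that stood open is fully shut while the other is still shut (value of joint blade_1 below 0.006 m and value of joint blade_2 below 0.012 m), for 0.2 s.
2. the other large gate is then fully open (value of joint blade_2 above 0.058 m and value of joint blade_1 below 0.006 m), for 0.2 s.
At the end, for the whole second after the job is handed in: The first gate (open at the start) is shut to within 6 mm, the second is open to within 7 mm of its stop, both at rest; the bypass blade is within 6 mm of its setting and every loose thing within 25 mm of where it stood, the standing ones upright (all of step 2 and velocity of joint blade_1 between -0.005 and 0.005 m/s and velocity of joint blade_2 between -0.005 and 0.005 m/s and distance of lip_3 from where it was at the start of the episode below 0.006 m and distance of each of primer, coupling, tee, cover, spool, driver, cement from where it was at the start of the episode below 0.025 m and angle between each of primer, coupling, cement's own z axis and vertical below 0.3 rad); the robot touches nothing.
It fails at once if both large gates more than 15 mm open at once (value of joint each of blade_1, blade_2 above 0.015 m).
It fails at once if the bypass blade moved by more than 8 mm (distance of lip_3 from where it was at the start of the episode above 0.008 m).
It fails at once if a loose thing is pushed away, lifted or carried more than 30 mm, or a standing one tipped over (distance of any of primer, coupling, tee, cover, spool, driver, cement from where it was at the start of the episode above 0.03 m or angle between any of primer, coupling, cement's own z axis and vertical above 0.5 rad).
It fails at once if a lip is pinched between the fingers (pressed on its front and back at once) ((contact force between the fingers and blade_1_c1 above 1.5 N and contact force between the fingers and blade_1_c2 above 1.5 N) or (contact force between the fingers and blade_2_c1 above 1.5 N and contact force between the fingers and blade_2_c2 above 1.5 N)).
It fails at once if a large gate is rammed with more than 40 N (contact force between the fingers and valve_1 above 40 N or contact force between the fingers and valve_2 above 40 N).
It also fails if it takes over 54 s, if anything falls off the work surface, if the arm or the gripper's body presses on something with over 40 N, if the wrist force passes 120 N, or if a joint passes its speed limit or range.

ROBOT

A 7-joint arm with a two-finger parallel gripper is mounted at the origin on the work surface. World frame = base frame: x ahead of the robot, y to its left, z up, the work surface at z = 0. Lengths are in m, angles in rad, forces in N, time in s.
With the tool pointing down it reaches from about 0.425 to 0.95 m from the base axis. Payload 4.7 kg.
Tool frame: the origin (TCP) lies on the centre line of the jaws, within the pads' length; the fingertips stand robot.nose_length ahead of it and the grasp point (between the pads) lies 8 mm behind it (robot.nose_length is the distance from the TCP to the fingertips, in m); z points along the fingers, x is the direction in which the jaws open and shut, and the axes are right-handed (so a half turn about z gives the same grasp; the last joint's range is limited). The gripper opens to 85 mm and grips with 20 to 120 N. Pads are 22 mm wide; open, the fingers measure 114 mm over their backs; the gripper's body (76 mm by 85 mm) begins 54 mm behind the grasp point. The pads swing forward as they close: fully open they stand 13 mm farther back than shut.
Start: joints at [-1.314, 0.469, -0.049, 1.532, 0.024, 1.141, -0.082], TCP at [0.19, 0.648, 0.242] pointing down, gripper open.
Joint ranges: [-2.59, 2.59], [-0.33, 1.99], [-1.39, 1.29], [0.1, 2.45], [-1.04, 4.18], [0.21, 1.99], [-2.66, 2.66]. Speed limits (rad/s): [2.57, 2.57, 3.14, 3.14, 3.14, 3.14, 3.14].

INTERFACE

Orientations are given as [roll, pitch, yaw] about the fixed x, y, z axes, in that order (R = Rz(yaw) Ry(pitch) Rx(roll)).
In Python, from plant import robot gives the robot as it stands. Calls block until the motion is done:
- robot.goto(position, orientation): joint-space move of the TCP to a pose.
- robot.move_straight(position, vel=0.15, attitude=None, contact_N=None): straight line of the TCP; attitude=None keeps the orientation; vel is the mean speed in m/s. With contact_N (N) it stops when the force on the tool has changed by that much, and returns True; else False.
- robot.move_joints(angles): joint-space move.
- robot.grip(opening, strength=None): opening from 0.0 (shut) to 1.0 (fully open); strength is the grip in N (None keeps the last); returns when the fingers have stopped.
- robot.sleep(seconds).
- robot.inverse_kinematics(position, orientation): joint angles nearest the present ones, or None.
- robot.sense(): the state.
- robot.grab_frame(name): name is "side" or "top" or "wrist"; returns a dict with "image" (420x560x3 uint8, red, green, blue), "range_z" (420x560 float32, m along the optical axis (not along the pixel's ray), 0 where there is no reading), "fx", "fy", "cx", "cy" (pixels), "dist_coeffs" ([k1, k2, p1, p2, k3] as OpenCV has them; the pictures are not rectified), "R" (3x3) and "t" (3): a world point X has camera coordinates R X + t. Camera axes: x right, y down, z forward; pixel columns grow to the right and rows downward; lengths in m; the calibration is good to about 2 mm. A picture is of the moment at which its call begins.
A pose or a line that the arm cannot do raises robot.IKError and nothing moves.
- robot.close_job(): hands the job in, once; it reports no verdict.
The state is a dict: "t": time; "joint_pos": joint angles; "joint_velocities": joint speeds; "effort": joint torques, N m; "tcp_pos": TCP position; "tcp_rot": TCP orientation; "wrist_force": force on the tool from outside, world axes, zero at the start; "torque": the same for the moment, N m; "opening": opening from 0.0 (shut) to 1.0 (fully open).
Only numpy, scipy, OpenCV 4.12 (cv2) and the standard library are available. Lean on these libraries where they do the work, as an engineer would, in place of code of your own. Each camera call takes 0.05 s, during which the arm holds its last target. There are 200 camera calls.

## Working session

There is one attempt and no reset: what is moved stays moved. The work goes in short steps, each a Python script; the robot and the scene stay as the last script left them, time stands still between calls to the robot, and variables do not carry over. Pictures are saved under pics/ and viewed, about 8 in all and at most 12, crops included, and the job is handed in when it is done.

```bash
mkdir -p pics; python3 - <<'E'
from plant import robot
import cv2,numpy as np,pickle
s=robot.sense();print(s['t'],s['tcp_pos'],s['tcp_rot'],s['opening'],robot.nose_length)
for n in ['top','side']:
    f=robot.grab_frame(n);pickle.dump(f,open(n+'0.pkl','wb'));cv2.imwrite(f'pics/{n}0.png',f['image'][:,:,::-1]);print(n,f['R'],f['t'],f['fx'],f['dist_coeffs'])
E
```

```text
0.0 [0.19012534 0.64709331 0.24126523] [3.14156319e+00 1.94562177e-03 1.28501849e+00] 1.0006689666870139 0.011
top [[-0.0276741  -0.99948784 -0.01606838]
 [-0.99149933  0.02949024 -0.12672573]
 [ 0.12713468  0.01242477 -0.99180764]] [0.03013099 0.54902175 1.36096512] 422.60847053777485 [0.02919234 0.         0.         0.         0.        ]
side [[ 0.46375738 -0.88576716 -0.01859119]
 [-0.64601466 -0.32372202 -0.69128077]
 [ 0.60629543  0.33259674 -0.72234705]] [-0.22627977  0.43133594  1.14993291] 441.85903525311574 [-0.00582797  0.          0.          0.          0.        ]
```

View pics/top0.png

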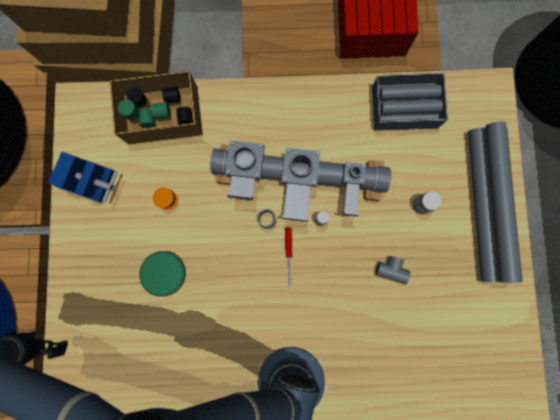

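View pics/side0.png

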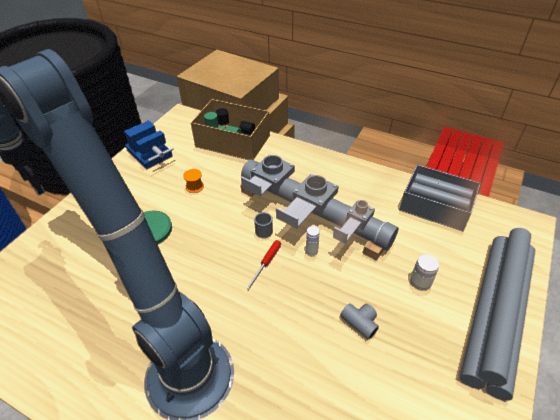

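The left large valve (245,160) is shut and the middle one (300,165) is open, with its blade out to (295,215). The bypass is at (355,172), the coupling at (266,218) and the primer at (322,218). Next I'll get coordinates from the depth image.

```bash
cat > h.py <<'E'
import numpy as np,cv2
def cloud(f):
    h,w=f['range_z'].shape
    K=np.array([[f['fx'],0,f['cx']],[0,f['fy'],f['cy']],[0,0,1.]])
    u,v=np.meshgrid(np.arange(w),np.arange(h))
    p=cv2.undistortPoints(np.stack([u,v],-1).reshape(-1,1,2).astype(float),K,np.array(f['dist_coeffs'])).reshape(-1,2)
    z=f['range_z'].reshape(-1,1)
    P=(np.hstack([p*z,z])-f['t'])@f['R']
    P[z[:,0]==0]=np.nan
    return P.reshape(h,w,3)
E
python3 - <<'E'
import pickle,numpy as np
from h import cloud
P=cloud(pickle.load(open('top0.pkl','rb')))
for n,(u,v) in dict(bench=(350,320),valL=(245,160),L_lip=(240,196),Mlip=(295,218),Mblade=(297,200),Llipmid=(242,188),Slip=(350,213),coup=(266,218),primer=(322,217),driver=(289,240),cement=(430,200),tee=(394,270)).items(): print(n,P[v,u].round(3))
# lip-height points
for n,(u0,u1,v0,v1) in dict(L=(222,262,180,205),M=(275,315,190,228),S=(338,366,195,222)).items():
    Q=P[v0:v1,u0:u1].reshape(-1,3); q=Q[(Q[:,2]>.132)&(Q[:,2]<.155)]
    b=Q[(Q[:,2]>.095)&(Q[:,2]<.112)]
    print(n,len(q),q.mean(0).round(4),q.min(0).round(3),q.max(0).round(3),np.linalg.svd((q-q.mean(0))[:,:2])[2][0].round(3),len(b),b.mean(0).round(3))
for n,(u0,u1,v0,v1) in dict(L=(222,268,138,185),M=(278,325,145,192),S=(338,370,155,192)).items():
    Q=P[v0:v1,u0:u1].reshape(-1,3); q=Q[(Q[:,2]>.138)&(Q[:,2]<.155)]; h=Q[(Q[:,2]>.112)&(Q[:,2]<.155)]
    import cv2
    print(n,len(q),'collar ctr',((q.min(0)+q.max(0))/2).round(3),'rect',cv2.minAreaRect(h[:,:2].astype(np.float32)))
E
```

```text
bench [ 0.184 -0.2    0.001]
valL [0.702 0.124 0.105]
L_lip [0.58  0.137 0.147]
Mlip [ 0.507 -0.029  0.148]
Mblade [ 0.569 -0.038  0.099]
Llipmid [0.612 0.135 0.103]
Slip [ 0.518 -0.196  0.144]
coup [ 0.526  0.066 -0.004]
primer [ 0.512 -0.114  0.105]
driver [ 0.448 -0.009  0.025]
cement [ 0.557 -0.454  0.099]
tee [ 0.342 -0.342  0.046]
L 64 [0.5831 0.143  0.1435] [0.576 0.103 0.135] [0.591 0.181 0.15 ] [0.143 0.99 ] 360 [0.615 0.137 0.103]
M 63 [ 0.5082 -0.0284  0.1436] [ 0.501 -0.065  0.132] [0.515 0.01  0.15 ] [-0.144 -0.99 ] 654 [ 0.558 -0.035  0.103]
S 38 [ 0.5169 -0.2021  0.1436] [ 0.512 -0.224  0.132] [ 0.522 -0.18   0.149] [-0.138 -0.99 ] 225 [ 0.552 -0.208  0.103]
L 152 collar ctr [0.702 0.126 0.145] rect ((0.702909529209137, 0.12559601664543152), (0.11037150770425797, 0.11173135787248611), 81.43362426757812)
M 146 collar ctr [ 0.673 -0.051  0.146] rect ((0.6661134362220764, -0.05087403208017349), (0.11273441463708878, 0.1271609216928482), 81.6156234741211)
S 63 collar ctr [ 0.646 -0.221  0.145] rect ((0.64296555519104, -0.2204204797744751), (0.06404440104961395, 0.07369066029787064), 81.46805572509766)
```

```bash
python3 - <<'E'
from plant import robot
import numpy as np,cv2
ex=np.array([.989,-.148,0]); O=[np.pi,0,1.422]
lip=np.array([.508,-.0284,0]); up=np.array([0,0,1])
robot.grip(0.0)
p=robot.sense()['tcp_pos']
robot.move_straight([p[0],p[1],.30])
a=lip-.05*ex
robot.goto(a+.30*up,O)
robot.move_straight(a+.127*up,vel=.12)
c=robot.move_straight(lip+.0*ex+.127*up,vel=.03,contact_N=2)
s=robot.sense();print(c,s['t'],s['tcp_pos'],s['wrist_force'],'lip-tcp along ex',(lip-s['tcp_pos'])@ex)
f=robot.grab_frame('side');cv2.imwrite('pics/side1.png',cv2.resize(f['image'][130:290,200:420,::-1],None,fx=3,fy=3))
E
```

```text
True 6.75 [ 0.49757416 -0.02688716  0.12658737] [-0.59062199 -0.54907546  0.5526603 ] lip-tcp along ex 0.01053505466889796
```

View pics/side1.png

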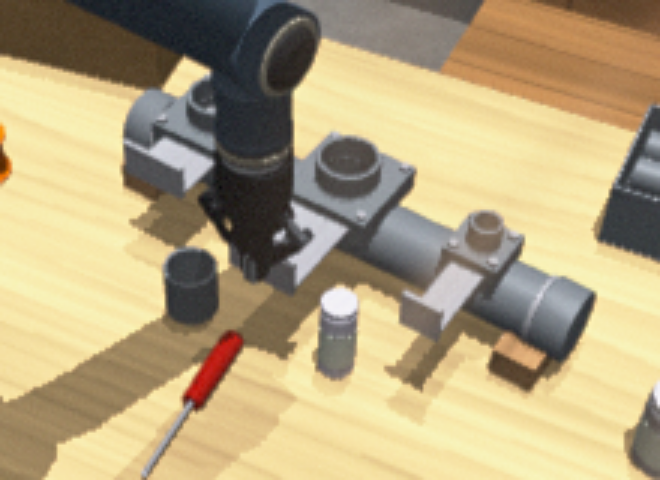

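The closed fingertips are in contact with the front of the middle valve's lip (255,270 in the crop), centred on it and clear of the primer and coupling. Now I'll push it shut.

```bash
python3 - <<'E'
from plant import robot
import numpy as np,cv2,pickle
ex=np.array([.989,-.148,0])
p0=np.array(robot.sense()['tcp_pos']); p0[2]=.127
c=robot.move_straight(p0+.062*ex,vel=.03,contact_N=12)
s=robot.sense();print(c,s['t'],s['wrist_force'],'moved',(s['tcp_pos']-p0)@ex)
robot.sleep(.3);print(robot.sense()['wrist_force'])
p=np.array(s['tcp_pos'])
robot.move_straight(p-.04*ex,vel=.1)
robot.move_straight(p-.04*ex+[0,0,.17],vel=.15)
f=robot.grab_frame('top');pickle.dump(f,open('top1.pkl','wb'))
g=robot.grab_frame('side');pickle.dump(g,open('side2.pkl','wb'));cv2.imwrite('pics/side2.png',cv2.resize(g['image'][130:290,200:420,::-1],None,fx=3,fy=3))
from h import cloud
for n,f in (('top',f),('side',g)):
    P=cloud(f).reshape(-1,3)
    for m,c in (('L',[.583,.143]),('M',[.556,-.0335])):
        q=P[(np.abs(P[:,2]-.142)<.008)&(np.linalg.norm(P[:,:2]-c,axis=1)<.048)];print(n,m,len(q),q.mean(0).round(4) if len(q) else '')
E
```

```text
True 8.3083 [-0.46723501  0.37571037  0.22611749] moved 0.04832134594519247
[-0.96104216 -0.97684675  0.40010656]
top L 59 [0.5829 0.1412 0.1442]
top M 0 
side L 71 [0.5822 0.1426 0.1409]
side M 91 [ 0.556  -0.0343  0.1414]
```

View pics/side2.png

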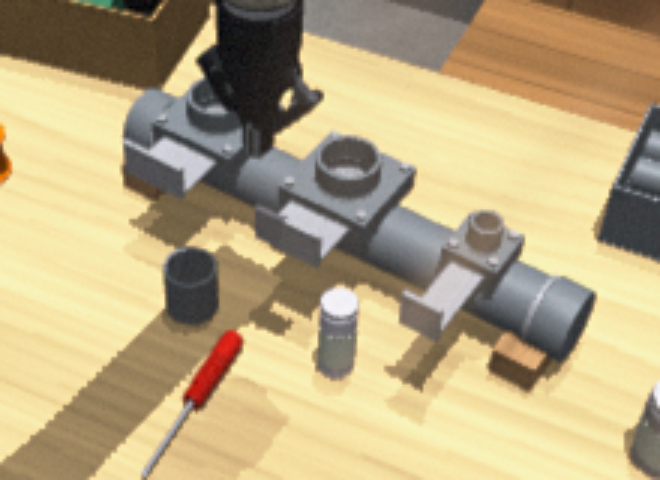

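The middle gate is shut: it hit the stop after 48 mm, and its lip sits at (0.556, -0.034) as predicted (crop 290,230). The left gate hasn't moved. Now the left one, from behind its lip.

```bash
python3 - <<'E'
from plant import robot
import numpy as np,cv2,pickle
ex=np.array([.989,-.148,0]); O=[np.pi,0,1.422]; up=np.array([0,0,1])
lip=np.array([.583,.142,0]); a=lip+.034*ex
robot.move_straight(a+.29*up,vel=.15)
print('down contact',robot.move_straight(a+.127*up,vel=.1,contact_N=8))
c=robot.move_straight(lip+.127*up,vel=.03,contact_N=2)
s=robot.sense();p0=np.array(s['tcp_pos']);print(c,s['t'],(p0-lip)@ex,s['wrist_force'])
p0[2]=.127
c=robot.move_straight(p0-.078*ex,vel=.03,contact_N=12)
s=robot.sense();p=np.array(s['tcp_pos']);print(c,s['t'],'moved',(p-p0)@ex,s['wrist_force'])
robot.sleep(.3)
robot.move_straight(p+.035*ex,vel=.1)
robot.move_straight(p+.035*ex+.17*up,vel=.15)
robot.move_straight(np.array([.60,.30,.30]),vel=.2)
f=robot.grab_frame('top');g=robot.grab_frame('side');cv2.imwrite('pics/side3.png',cv2.resize(g['image'][130:290,200:420,::-1],None,fx=3,fy=3));cv2.imwrite('pics/top3.png',f['image'][:,:,::-1])
from h import cloud
for n,f in (('top',f),('side',g)):
    P=cloud(f).reshape(-1,3)
    for m,c in (('L',[.521,.152]),('M',[.556,-.0335]),('S',[.517,-.202])):
        q=P[(np.abs(P[:,2]-.142)<.008)&(np.linalg.norm(P[:,:2]-c,axis=1)<.048)];print(n,m,len(q),q.mean(0).round(4) if len(q) else '')
print(robot.sense()['t'])
E
```

```text
down contact False
True 14.4583 0.014999882712418955 [-0.48926517 -0.19083434 -0.13799229]
True 16.3 moved -0.06033926157430481 [0.64934177 0.25751516 0.44825135]
top L 62 [0.522  0.1529 0.1436]
top M 63 [ 0.5565 -0.0343  0.144 ]
top S 37 [ 0.5169 -0.2024  0.1441]
side L 75 [0.521  0.1521 0.1421]
side M 85 [ 0.556  -0.034   0.1422]
side S 59 [ 0.517  -0.1996  0.1413]
19.425
```

View pics/side3.png

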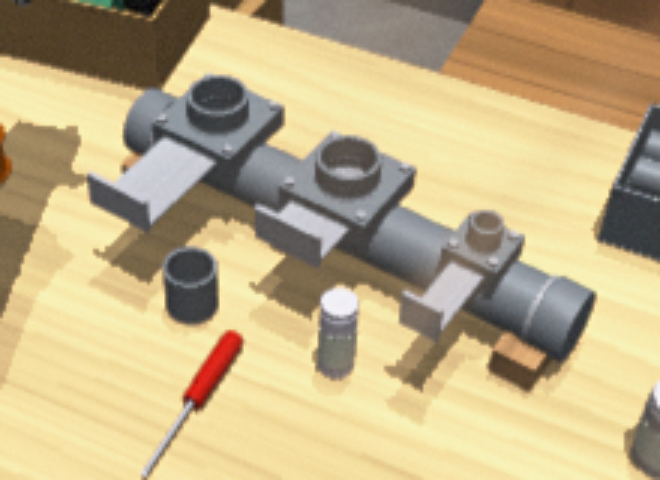

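View pics/top3.png

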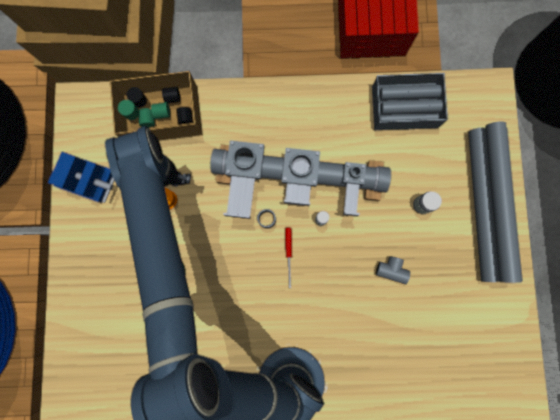

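The left gate is at its open stop: the lip is at (0.522, 0.153) against a predicted (0.521, 0.152). The middle gate is still shut and the bypass hasn't moved. The coupling, primer, driver, tee and cement are at the same pixels as at the start, and the arm is clear. Handing in.

```bash
python3 - <<'E'
from plant import robot
robot.close_job()
E
```

```text
the job is handed in; nothing more can be done
```

The changeover is done and handed in, about 19.5 s into the 54 s limit. With the fingers closed, I pushed the middle gate (valve_1) shut from the front of its lip. Then I pushed the left gate (valve_2) open from behind its lip. Each push stopped at a force change of 12 N.

| Check at the end | Measured | Expected |
|---|---|---|
| Middle lip (shut) | (0.556, -0.034) | (0.556, -0.034) |
| Left lip (open) | (0.522, 0.153) | (0.521, 0.152) |
| Bypass lip | (0.517, -0.202) | (0.517, -0.202) at the start |

- **Cameras:** the two cameras agreed to about 1 mm on the large gates. On the bypass lip they differed by about 3 mm in y, which I put down to the viewing angle, since the top camera showed no change from the start.
- **Loose things:** the coupling, primer, driver, tee and cement looked unmoved in the pictures. I did not measure them. In the last picture the arm hid the cover and part of the spool, so those two were not rechecked, but the arm and gripper stayed well above them.

No check failed. The hand-in reports no verdict.

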